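# Pack the pH buffer kit

## Robot

A 6-joint arm with a two-finger parallel gripper is mounted at the origin on the work surface. World frame = base frame: x ahead of the robot, y to its left, z up, the work surface at z = 0. Lengths are in m, angles in rad, forces in N, time in s.
With the tool pointing down it reaches from about 0.275 to 0.825 m from the base axis. Payload 4.9 kg.
Tool frame: the origin (TCP) lies midway between the tips of the shut fingers; the grasp point (between the pads) lies 19 mm behind it (grip_point_offset is the distance from the TCP to the grasp point, in m); z points along the fingers, y is the line along which they close (so a half turn about z gives the same grasp; the last joint's range is limited). The gripper opens to 85 mm and grips with 20 to 120 N. Pads are 22 mm wide; open, the fingers measure 114 mm over their backs; the gripper's body (76 mm by 85 mm) begins 54 mm behind the grasp point. The pads swing forward as they close: fully open they stand 13 mm farther back than shut.
Start: joints at [1.093, 0.326, -0.193, 1.052, 0, 1.437], TCP at [0.185, 0.518, 0.231] pointing down, gripper open.
Joint ranges: [-2.65, 2.65], [-0.97, 1.79], [-1.3, 1.35], [-1.93, 2.1], [-1.47, 1.37], [-3.14, 3.14]. Speed limits (rad/s): [2.57, 2.57, 3.14, 3.14, 3.14, 3.14].

## Interface

Orientations are given as a rotation vector (axis times angle).
In Python, from cell import * gives the robot as it stands. Calls block until the motion is done:
- movep(position, orientation): joint-space move of the TCP to a pose.
- move_l(position, velocity=0.15, rot=None, until_force=None): straight line of the TCP; rot=None keeps the orientation; velocity is the mean speed in m/s. With until_force (N) it stops when the force on the tool has changed by that much, and returns True; else False.
- set_joints(angles): joint-space move.
- let_go() and grab(newtons=None): open the fingers fully, or close them until they stop; newtons is the grip in N (None keeps the last).
- sleep(seconds).
- ik(position, orientation): joint angles nearest the present ones, or None.
- get_state(): the state.
- grab_frame(name): name is "side" or "top"; returns a dict with "img" (480x640x3 uint8, red, green, blue), "fx", "fy", "cx", "cy" (pixels), "cam_to_world" (4x4, takes a point from camera to world coordinates). Camera axes: x right, y down, z forward; pixel columns grow to the right and rows downward; lengths in m; the calibration is good to about 2 mm. A picture is of the moment at which its call begins. There is no depth.
A pose or a line that the arm cannot do raises MotionError and nothing moves.
- sign_off(): hands the job in; it is judged then, once.
Trained networks look in the newest picture that a camera, given by its name, has taken for a name from the list of things; names that differ only in an ending like _2 or _b are one class to them, and where a whole thing is asked for, a point or a joint stands for the part that bears it (a point fixed in the world has none). Each returns a list of dicts, best first, with "score" (0 to 1); they miss things now and then, are a little off and sometimes report something else, mostly with a low value. They report only what shows in the picture. A call takes as long as a camera call.
- spot_in(camera, name): "centre" ([column, row] in pixels, amid what is visible of it).
- silhouettes(camera, name): "mask" (480x640 bool, what is visible of it) and "centre" ([column, row] in pixels, amid what is visible of it).
- tip_of(camera, name): "centre" ([column, row] in pixels: a listed point, or the origin of a listed thing).
The state is a dict: "clock": time; "q": joint angles; "joint_velocities": joint speeds; "tau": joint torques, N m; "position": TCP position; "eef_rot": TCP orientation; "contact_force": force on the tool from outside, world axes, zero at the start; "wrist_torque": the same for the moment, N m; "finger_gap": opening from 0.0 (shut) to 1.0 (fully open); "grasp_force": force on a finger pad.
Only numpy, scipy, OpenCV 4.12 (cv2) and the standard library are available. Lean on these libraries where they do the work, as an engineer would, in place of code of your own. Each camera call takes 0.05 s, during which the arm holds its last target. There are 200 camera calls.

## Task

Pack the pH calibration kit: stand each of the three small white buffer bottles upright in the rack socket of its own colour, right down on the socket's floor, and only when all three are in lay the long green lift-out tray over them, level across the rack's two end blocks and between their black raised edges. Leave the amber bottle and the squat white jar standing where they are.

Things in the scene. Friction and masses are not known exactly. Their poses are not given: they have to be found in the camera images.
- rack: grey kit rack, fixed; origin mid-underside, long axis y. Base 96 (x) by 284 mm (y), 10 thick. At each end (112 to 142 mm from the middle) a block with flat top 92 mm above the bench, edged at its outer end and sides by black lips 12 mm high, 4 thick; between the lips is room of 88 (x) by 276 mm (y). The lift-out tray belongs on both blocks, either way round, above the bottles.
- socket_red: all-red round shallow cup fixed on the rack, open upward, 63 mm across outside, about 55 inside; origin mid-underside, 10 mm above the bench; its floor is 4 mm and its rim 12 mm above the origin. The three sockets stand in a row along the rack's y, 62 mm apart, the middle one at the rack's middle, in an order that changes.
- red_bottle_center (a point): small white upright plastic buffer bottle with a red screw cap and red band round its body; point on its axis, half-way up (37 mm above its underside); z up. Body 38 mm in diameter and straight from the underside to 50 mm up, then a cap 30 mm in diameter, 74 mm tall in all; 50 to 100 g. Starts loose on the bench.
- socket_yellow: all-yellow round shallow cup fixed on the rack, open upward, 63 mm across outside, about 55 inside; origin mid-underside, 10 mm above the bench; its floor is 4 mm and its rim 12 mm above the origin. The three sockets stand in a row along the rack's y, 62 mm apart, the middle one at the rack's middle, in an order that changes.
- yellow_bottle_center (a point): small white upright plastic buffer bottle with a yellow screw cap and yellow band round its body; point on its axis, half-way up (37 mm above its underside); z up. Body 38 mm in diameter and straight from the underside to 50 mm up, then a cap 30 mm in diameter, 74 mm tall in all; 50 to 100 g. Starts loose on the bench.
- socket_blue: all-blue round shallow cup fixed on the rack, open upward, 63 mm across outside, about 55 inside; origin mid-underside, 10 mm above the bench; its floor is 4 mm and its rim 12 mm above the origin. The three sockets stand in a row along the rack's y, 62 mm apart, the middle one at the rack's middle, in an order that changes.
- blue_bottle_center (a point): small white upright plastic buffer bottle with a blue screw cap and blue band round its body; point on its axis, half-way up (37 mm above its underside); z up. Body 38 mm in diameter and straight from the underside to 50 mm up, then a cap 30 mm in diameter, 74 mm tall in all; 50 to 100 g. Starts loose on the bench.
- insert_center (a point): lift-out tray: shallow, dark green, 66 (x) by 258 mm (y), rim 14 mm high, two electrodes fixed in it 22 mm high at most, and on its middle a black upright grip fin 14 mm thick (x), 70 long (y), top 51 mm above the underside. Point: middle of the fin, 25.5 mm above the underside; y along its length. 125 to 250 g, starts loose on the bench.
- amber_center (a point): brown amber glass bottle with a red cap and paper label, 46 mm in diameter, 94 mm tall, loose; point on its axis, half-way up. Not part of the kit.
- jar_center (a point): squat white jar with a wide blue lid, 51 mm in diameter, 48 mm tall, loose; point on its axis, half-way up. Not part of the kit.

How it is judged:
On the way:
1. all three buffer bottles stand in the sockets of their own colours, and the lift-out tray is not yet on the rack (horizontal distance between red_bottle_center and socket_red below 0.013 m and z of red_bottle_center in the frame of socket_red between 0.036 and 0.046 m and angle between each of red_bottle_center, yellow_bottle_center, blue_bottle_center's own z axis and vertical below 0.1 rad and horizontal distance between yellow_bottle_center and socket_yellow below 0.013 m and z of yellow_bottle_center in the frame of socket_yellow between 0.036 and 0.046 m and horizontal distance between blue_bottle_center and socket_blue below 0.013 m and z of blue_bottle_center in the frame of socket_blue between 0.036 and 0.046 m and horizontal distance between insert_center and rack above 0.08 m), for 0.2 s.
At the end, for the whole second after the job is handed in: Each buffer bottle upright (0.1 rad) on the floor of its own colour's socket, within 13 mm of its middle; the lift-out tray down on both end blocks (4.5 mm), level (0.04 rad), within 14 mm of the rack's middle each way and 0.15 rad of its direction; all at rest (horizontal distance between red_bottle_center and socket_red below 0.013 m and z of red_bottle_center in the frame of socket_red between 0.036 and 0.046 m and angle between each of red_bottle_center, yellow_bottle_center, blue_bottle_center's own z axis and vertical below 0.1 rad and horizontal distance between yellow_bottle_center and socket_yellow below 0.013 m and z of yellow_bottle_center in the frame of socket_yellow between 0.036 and 0.046 m and horizontal distance between blue_bottle_center and socket_blue below 0.013 m and z of blue_bottle_center in the frame of socket_blue between 0.036 and 0.046 m and x of insert_center in the frame of rack between -0.014 and 0.014 m and y of insert_center in the frame of rack between -0.014 and 0.014 m and z of insert_center in the frame of rack between 0.1125 and 0.1215 m and angle between insert_center's own z axis and vertical below 0.04 rad and angle between the y axis of insert_center and the y axis of rack, either way round below 0.15 rad and linear speed of each of bottle_red, bottle_yellow, bottle_blue, insert below 0.02 m/s); the robot touches nothing.
It fails at once if the amber bottle is moved by more than 30 mm or tipped over (distance of amber_center from where it was at the start of the episode above 0.03 m or angle between amber_center's own z axis and vertical above 0.5 rad).
It fails at once if the squat white jar is moved by more than 30 mm or tipped over (distance of jar_center from where it was at the start of the episode above 0.03 m or angle between jar_center's own z axis and vertical above 0.5 rad).
It also fails if it takes over 128 s, if anything falls off the work surface, if the arm or the gripper's body presses on something with over 40 N, if the wrist force passes 120 N, or if a joint passes its speed limit or range.

## Working session

There is one attempt and no reset: what is moved stays moved. The work goes in short steps, each a Python script; the robot and the scene stay as the last script left them, time stands still between calls to the robot, and variables do not carry over. Pictures are saved under pics/ and viewed, at most 14 in all, crops included, and the job is handed in when it is done.

```bash
ls; mkdir -p pics; python3 - <<'E'
from cell import *
import cv2,numpy as np
s=get_state();print(s['clock'],s['position'],s['eef_rot'],s['finger_gap'])
for c in('top','side'):
    f=grab_frame(c);cv2.imwrite(f'pics/{c}0.png',cv2.cvtColor(f['img'],cv2.COLOR_RGB2BGR))
    print(c,f['fx'],f['fy'],f['cx'],f['cy'],np.round(f['cam_to_world'],3).tolist())
    for n in['rack','socket_red','socket_yellow','socket_blue','red_bottle_center','yellow_bottle_center','blue_bottle_center','insert_center','amber_center','jar_center']:
        print(n,[(np.round(d['centre']).tolist(),round(d['score'],2)) for d in tip_of(c,n)[:3]])
E
```

```text
pics
0.0 [0.18509037 0.51731772 0.23050639] [-5.37260135e-01 -3.09477437e+00  2.53566101e-03] 1.0001452270832776
top 587.113457894343 587.113457894343 328.4421796221551 245.33482798375866 [[0.008, -0.987, 0.16, 0.425], [-1.0, -0.009, -0.006, 0.011], [0.007, -0.16, -0.987, 0.924], [0.0, 0.0, 0.0, 1.0]]
rack []
socket_red [([410.0, 208.0], 0.75)]
socket_yellow [([445.0, 213.0], 0.63)]
socket_blue [([485.0, 216.0], 0.68)]
red_bottle_center [([495.0, 322.0], 0.71), ([409.0, 206.0], 0.26), ([168.0, 317.0], 0.25)]
yellow_bottle_center [([167.0, 320.0], 0.88)]
blue_bottle_center [([332.0, 319.0], 0.57)]
insert_center [([224.0, 207.0], 0.72)]
amber_center []
jar_center [([410.0, 329.0], 0.63)]
side 569.230374632802 569.230374632802 328.5000510493 246.8113055802728 [[0.959, -0.199, 0.201, 0.321], [-0.283, -0.645, 0.71, -0.782], [-0.012, -0.738, -0.675, 0.804], [0.0, 0.0, 0.0, 1.0]]
rack [([398.0, 327.0], 0.93)]
socket_red [([396.0, 299.0], 0.88)]
socket_yellow [([293.0, 312.0], 0.72), ([400.0, 324.0], 0.7), ([274.0, 227.0], 0.38)]
socket_blue [([409.0, 350.0], 0.68)]
red_bottle_center [([322.0, 367.0], 0.68), ([274.0, 226.0], 0.46)]
yellow_bottle_center [([263.0, 196.0], 0.6)]
blue_bottle_center [([289.0, 266.0], 0.66)]
insert_center [([346.0, 198.0], 0.65)]
amber_center [([274.0, 225.0], 0.55)]
jar_center [([293.0, 314.0], 0.8)]
```

View pics/top0.png

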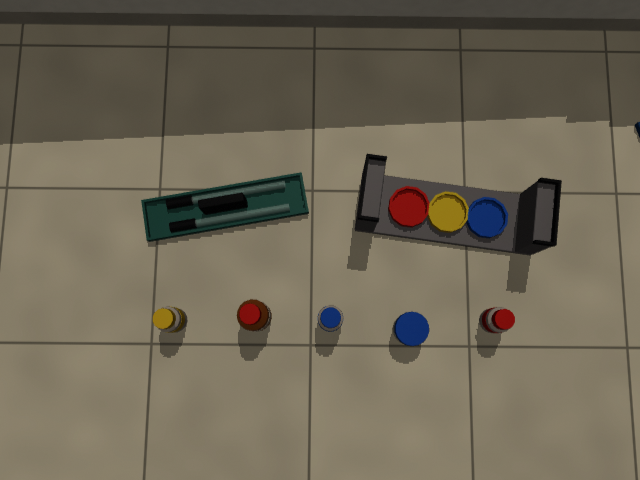

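View pics/side0.png

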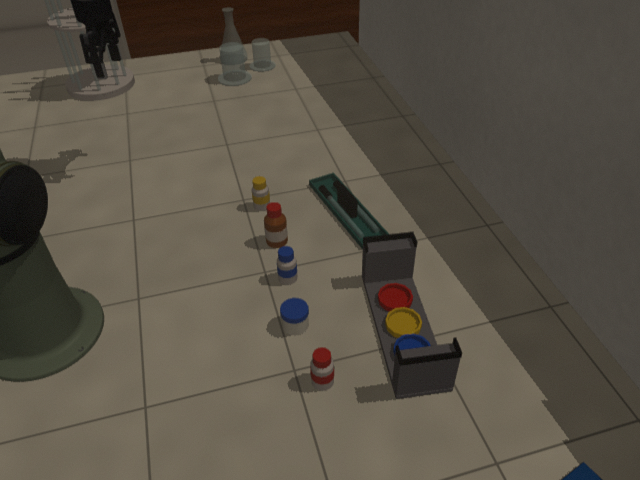

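Both pictures agree with the networks. In the top view the yellow bottle is at (167,320), blue at (331,319) and red at (497,320). Amber (254,316) and the jar (411,329) stand between them. The tray is at (225,207) and the rack at (455,212), with sockets red, yellow, blue from left to right. Next I fit solid models to the masks in both cameras.

```bash
cat > h.py <<'E'
from cell import *
import cv2,numpy as np
from scipy.optimize import minimize
def cyl(r,z0,z1,c=(0,0)):
    a=np.linspace(0,2*np.pi,40)
    return np.array([[c[0]+r*np.cos(t),c[1]+r*np.sin(t),z] for t in a for z in(z0,z1)])
def box(x0,x1,y0,y1,z0,z1): return np.array([[x,y,z] for x in(x0,x1) for y in(y0,y1) for z in(z0,z1)])
BOT=[cyl(.019,0,.05),cyl(.015,.05,.074)]
TRAY=[box(-.033,.033,-.129,.129,0,.014),box(-.007,.007,-.035,.035,0,.051)]
RACK=[box(-.048,.048,-.142,.142,0,.01)]+[cyl(.0315,.01,.022,(0,y)) for y in(-.062,0,.062)]
for s in(1,-1):
    y=sorted((s*.112,s*.142)); RACK+=[box(-.048,.048,*y,0,.092),box(-.048,-.044,*y,0,.104),box(.044,.048,*y,0,.104),box(-.048,.048,*sorted((s*.138,s*.142)),0,.104)]
def proj(f,P):
    T=np.linalg.inv(np.array(f['cam_to_world'])); c=P@T[:3,:3].T+T[:3,3]
    return np.c_[f['fx']*c[:,0]/c[:,2]+f['cx'],f['fy']*c[:,1]/c[:,2]+f['cy']]
def place(P,p,z): c,s=np.cos(p[2]),np.sin(p[2]); return P@np.array([[c,s,0],[-s,c,0],[0,0,1]])+[p[0],p[1],z]
def render(f,model,p,z):
    m=np.zeros((480,640),np.uint8)
    for P in model: cv2.fillConvexPoly(m,cv2.convexHull(np.round(proj(f,place(P,p,z))*16).astype(np.int32)),255,cv2.LINE_AA,4)
    return m/255.
def ray(f,uv,z):
    M=np.array(f['cam_to_world']); d=M[:3,:3]@[(uv[0]-f['cx'])/f['fx'],(uv[1]-f['cy'])/f['fy'],1]
    return (M[:3,3]+d*(z-M[2,3])/d[2])[:2]
def fit(fm,model,p0,z=0.,yaw=False):
    "fm: list of (frame, mask); returns (x,y,yaw), IoU"
    def cost(q):
        p=[*q[:2],q[2]*5 if yaw else 0]; return -np.mean([np.minimum(m,r).sum()/np.maximum(m,r).sum() for f,m in fm for r in[render(f,model,p,z)]])
    q=np.array([p0[0],p0[1],p0[2]/5])[:3 if yaw else 2]
    for st in(.012,.004):
        r=minimize(cost,q,method='Nelder-Mead',options=dict(initial_simplex=np.vstack([q,q+st*np.eye(len(q))]),xatol=1e-4,fatol=1e-4)); q=r.x
    return np.array([q[0],q[1],q[2]*5 if yaw else 0]),-r.fun
def mask(cam,name,near,tol=45):
    L=[d for d in silhouettes(cam,name) if np.hypot(*(np.array(d['centre'])-near))<tol]
    return L[0]['mask'].astype(float) if L else None
E
python3 - <<'E'
from h import *
F={c:grab_frame(c) for c in('top','side')}
G={'red':((497,320),(322,367)),'yellow':((167,320),(261,195)),'blue':((331,319),(287,266)),'insert':((225,207),(346,205)),'rack':((455,212),(405,320))}
S={'red':((409,207),(396,299)),'yellow':((448,212),(403,323)),'blue':((487,217),(411,348))}
M={}
for i,c in enumerate(F):
    for n in G: M[c,n]=mask(c,n if n=='rack' else n+('_center' if n=='insert' else '_bottle_center'),G[n][i],60)
    for n in S: 
        m=mask(c,'socket_'+n,S[n][i],20)
        if m is not None: M[c,'rack']=np.maximum(M[c,'rack'],m)
        else: print('no socket',c,n)
out={}
for n in G:
    mod={'insert':TRAY,'rack':RACK}.get(n,BOT); big=n in('insert','rack')
    f0=ray(F['top'],G[n][0],.03)
    p0=[*f0,{'insert':.1,'rack':-.09}.get(n,0)]
    fm=[(F[c],M[c,n]) for c in F if M[c,n] is not None]
    for sub in(fm,fm[:1],fm[1:]):
        p,s=fit(sub,mod,p0,0,big); print(n,len(sub),np.round(p,4),round(s,3))
        if sub is fm: out[n]=p.tolist()
for n in S: print('socket',n,ray(F['top'],S[n][0],.018))
import json;json.dump(out,open('p.json','w'))
E
```

```text
no socket side red
red 2 [ 0.4571 -0.2489  0.    ] 0.845
red 1 [ 0.4573 -0.2476  0.    ] 0.83
red 1 [ 0.4571 -0.249   0.    ] 0.862
yellow 2 [0.4542 0.2416 0.    ] 0.847
yellow 1 [0.4544 0.2416 0.    ] 0.92
yellow 1 [0.4548 0.2488 0.    ] 0.78
blue 2 [0.4572 0.0016 0.    ] 0.92
blue 1 [0.4573 0.0016 0.    ] 0.953
blue 1 [0.457  0.0027 0.    ] 0.89
insert 2 [0.6339 0.1705 0.1903] 0.905
insert 1 [0.6341 0.1703 0.1891] 0.956
insert 1 [0.6301 0.187  0.193 ] 0.873
rack 2 [ 0.627  -0.1823 -0.1383] 0.905
rack 1 [ 0.6272 -0.1827 -0.1309] 0.953
rack 1 [ 0.6268 -0.1807 -0.1444] 0.861
socket red [ 0.63363892 -0.12188259]
socket yellow [ 0.62612787 -0.18343194]
socket blue [ 0.61863007 -0.2448727 ]
```

```bash
cat >> h.py <<'E'
from scipy.spatial.transform import Rotation as Ro
RK=np.array([.6272,-.1826,-.131]); TR=np.array([.6341,.1705,.189]); H=.2
BP={'yellow':(.4543,.2420),'blue':(.4573,.0018),'red':(.4573,-.2480)}
SK={n:place(np.array([[0,y,0]]),RK,0)[0,:2] for n,y in(('red',.062),('yellow',0),('blue',-.062))}
def rv(yaw,s=1):
    y=s*np.array([np.cos(yaw),np.sin(yaw),0]); z=np.array([0,0,-1.]); return Ro.from_matrix(np.c_[np.cross(y,z),y,z]).as_rotvec()
def bottle(n,s):
    b,k=BP[n],SK[n]; r=rv(RK[2],s)
    movep([*b,H],r); move_l([*b,.018],.15); grab(30); g=get_state(); print(n,'gap',g['finger_gap'],'f',g['grasp_force'])
    move_l([*b,H],.25); move_l([*k,H],.25); move_l([*k,.042],.2)
    t=move_l([*k,.0305],.03,until_force=4); print('contact',t,get_state()['position'])
    let_go(); move_l([*k,H],.2); print('t',get_state()['clock'])
E
python3 - <<'E'
from h import *
for s in(1,-1):
    print(s)
    for n,p,yw in [('y',BP['yellow'],RK[2]),('r',BP['red'],RK[2]),('s',SK['red'],RK[2]),('s',SK['blue'],RK[2]),('t',TR,TR[2]),('k',RK,RK[2])]:
        for z in(.02,.2): 
            q=ik([p[0],p[1],z],rv(yw,s)); print(n,None if q is None else np.round(q,2))
E
```

```text
1
y [ 0.35  0.51 -0.54  0.52  0.    2.05]
y [ 0.35  0.29 -0.33  0.95  0.    2.05]
r [-0.64  0.52 -0.52  0.53  0.    1.06]
r [-0.64  0.3  -0.32  0.96  0.    1.06]
s [-0.3   0.7  -0.16  0.71  0.    1.4 ]
s [-0.3   0.53  0.04  1.08  0.    1.4 ]
s [-0.49  0.72 -0.1   0.74  0.    1.22]
s [-0.49  0.56  0.1   1.11  0.    1.22]
t [ 0.15  0.71 -0.13  0.73  0.    1.53]
t [0.15 0.55 0.07 1.09 0.   1.53]
k [-0.4   0.71 -0.14  0.72  0.    1.31]
k [-0.4   0.54  0.06  1.09  0.    1.31]
-1
y [ 0.35  0.51 -0.54  0.52  0.   -1.09]
y [ 0.35  0.29 -0.33  0.95  0.   -1.09]
r [-0.64  0.52 -0.52  0.53  0.   -2.08]
r [-0.64  0.3  -0.32  0.96  0.   -2.08]
s [-0.3   0.7  -0.16  0.71  0.   -1.74]
s [-0.3   0.53  0.04  1.08  0.   -1.74]
s [-0.49  0.72 -0.1   0.74  0.   -1.93]
s [-0.49  0.56  0.1   1.11  0.   -1.93]
t [ 0.15  0.71 -0.13  0.73  0.   -1.61]
t [ 0.15  0.55  0.07  1.09  0.   -1.61]
k [-0.4   0.71 -0.14  0.72  0.   -1.84]
k [-0.4   0.54  0.06  1.09  0.   -1.84]
```

```bash
python3 - <<'E'
from h import *
bottle('yellow',1)
f=grab_frame('side');cv2.imwrite('pics/s1.png',cv2.cvtColor(f['img'],cv2.COLOR_RGB2BGR))
E
```

```text
yellow gap 0.4337521375398392 f 29.989709698129445
contact True [ 0.62795142 -0.18293246  0.03254475]
t 11.025
```

View pics/s1.png

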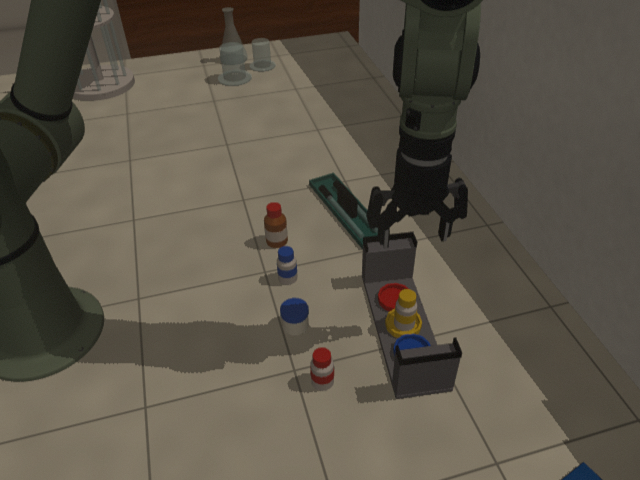

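The yellow bottle stands upright in the yellow socket at (405,315), and contact came at the expected height. Next are the other two.

```bash
python3 - <<'E'
from h import *
bottle('blue',1); bottle('red',1)
movep([.634,.17,.3],rv(TR[2]))
F={c:grab_frame(c) for c in('top','side')}
cv2.imwrite('pics/t2.png',cv2.cvtColor(F['top']['img'],cv2.COLOR_RGB2BGR)); cv2.imwrite('pics/s2.png',cv2.cvtColor(F['side']['img'],cv2.COLOR_RGB2BGR))
for n in SK:
    for c in F:
        g=proj(F[c],np.array([[*SK[n],.051]]))[0]; m=mask(c,n+'_bottle_center',g,25)
        if m is not None: p,s=fit([(F[c],m)],BOT,[*SK[n],0],.014); print(n,c,np.round((p[:2]-SK[n])*1000,1),round(s,2))
        else: print(n,c,'none')
print(get_state()['clock'])
E
```

```text
blue gap 0.4339530614429959 f 29.960378425894305
contact True [ 0.61965665 -0.24442145  0.03241805]
t 18.975
red gap 0.4347577339203634 f 29.99918240122497
contact True [ 0.6359728  -0.12133394  0.03249652]
t 26.2917
red top [ 1.3 -0.8] 0.9
red side [ 0.3 -0.7] 0.73
yellow top [1.4 0.5] 0.9
yellow side [1.1 0.7] 0.78
blue top [ 0.6 -0.3] 0.92
blue side [5.2 8.3] 0.69
27.8667
```

View pics/t2.png

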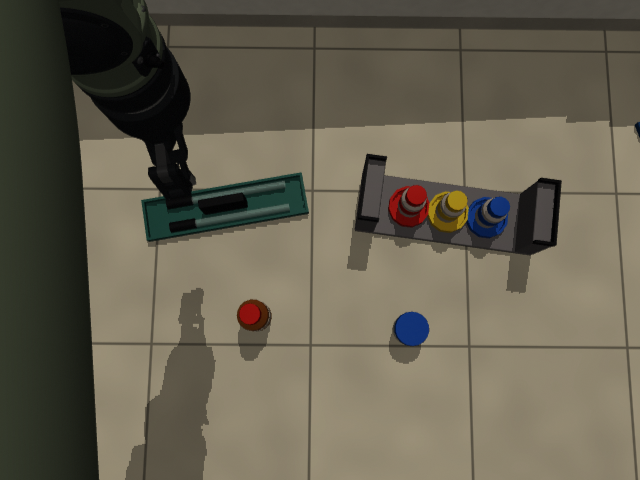

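View pics/s2.png

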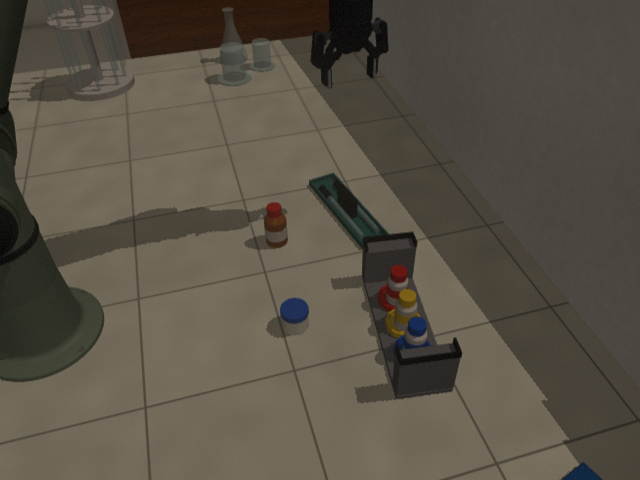

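All three bottles stand in their own sockets, within about 1.5 mm in the top view. The blue bottle's side view is hidden by the block. The amber bottle (254,316) and jar (411,329) have not moved. Now the tray.

```bash
python3 - <<'E'
from h import *
f=grab_frame('top')
print('fin expected px',proj(f,np.array([[TR[0],TR[1],.0255]])), [d['centre'] for d in tip_of('top','insert_center')[:1]])
a=rv(TR[2]);b=rv(RK[2])
movep([*TR[:2],H],a); move_l([*TR[:2],.06],.2); print(move_l([*TR[:2],.027],.05,until_force=5))
grab(60); g=get_state(); print('gap',g['finger_gap'],g['grasp_force'],g['position'])
move_l([*TR[:2],.08],.08); move_l([*TR[:2],.22],.2)
move_l([*RK[:2],.22],.15,rot=b); sleep(.3)
F={c:grab_frame(c) for c in('top','side')}
for c in F: cv2.imwrite(f'pics/{c}3.png',cv2.cvtColor(F[c]['img'],cv2.COLOR_RGB2BGR))
m=mask('side','insert_center',proj(F['side'],np.array([[*RK[:2],.21]]))[0],60)
if m is not None: print(fit([(F['side'],m)],TRAY,RK,.193,True))
print(g['clock'],get_state()['position'],get_state()['finger_gap'])
E
```

```text
fin expected px [[223.06528248 203.93427043]] [[222.7, 204.2]]
False
gap 0.1498186045040697 58.874303698539734 [0.63430374 0.17051705 0.02725517]
(array([ 0.62793722, -0.18146317, -0.13646438]), np.float64(0.7323926314249862))
30.7583 [ 0.62721663 -0.18255834  0.22000941] 0.15246456855598214
```

View pics/side3.png

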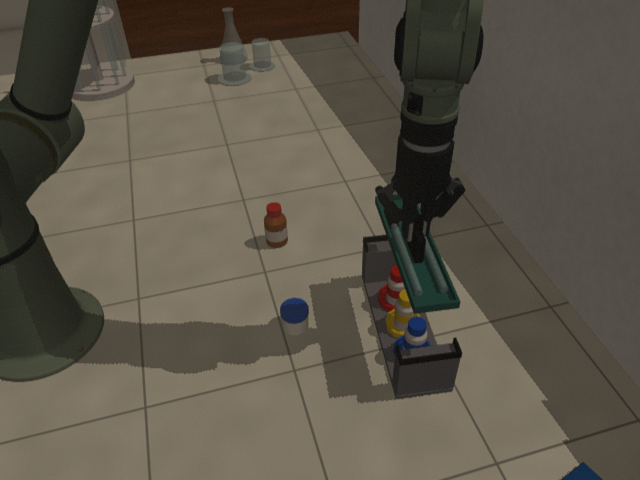

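View pics/top3.png

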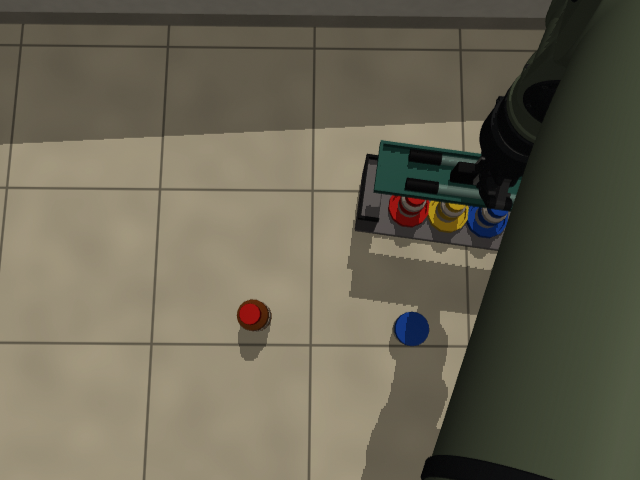

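The tray hangs level above the rack, running from (385,200) to (455,300) in the side view, and is centred and aligned to within about 1–2 mm. I'll lower it now.

```bash
python3 - <<'E'
from h import *
move_l([*RK[:2],.135],.12); print(move_l([*RK[:2],.1175],.03,until_force=4),get_state()['position'])
let_go(); move_l([*RK[:2],.25],.15); movep([.4,.2,.35],rv(0)); sleep(.5)
F={c:grab_frame(c) for c in('top','side')}
for c in F:
    cv2.imwrite(f'pics/{c}4.png',cv2.cvtColor(F[c]['img'],cv2.COLOR_RGB2BGR))
    m=mask(c,'insert_center',proj(F[c],np.array([[*RK[:2],.115]]))[0],40)
    if m is not None: p,s=fit([(F[c],m)],TRAY,RK,.092,True); print(c,place(np.array([[*(p-RK)[:2],0]]),[0,0,-RK[2]],0)*1000,p[2]-RK[2],s)
print(get_state()['clock'])
E
```

```text
True [ 0.6271034  -0.1825724   0.11918536]
top [[ 0.72550724 -0.22616328  0.        ]] 0.00041312392058207026 0.9614265030048085
side [[0.02954503 0.31479688 0.        ]] -0.0009729158088332412 0.9601463655533473
40.8583
```

View pics/side4.png

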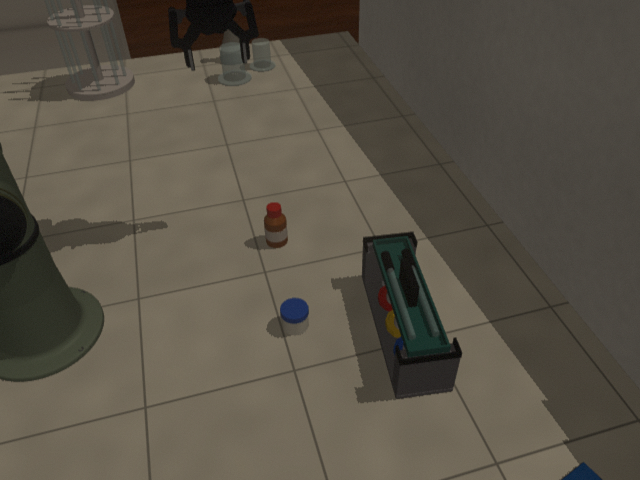

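View pics/top4.png

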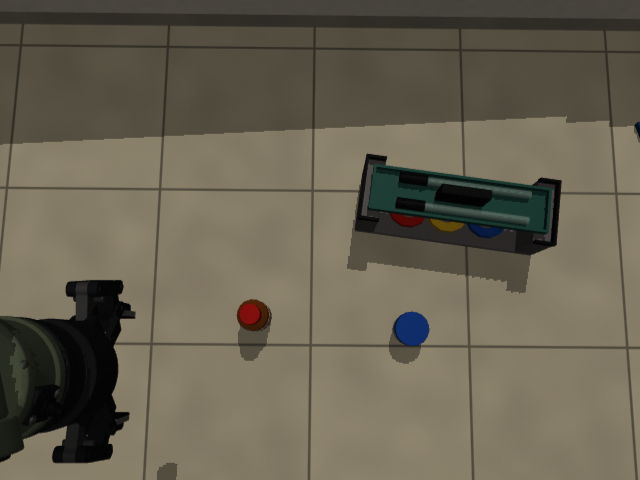

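The tray sits level between the lips on both blocks, running from (370,190) to (550,210) in the top view and within 1 mm of the rack's middle. The amber bottle and jar have not moved, and the robot is clear.

```bash
python3 -c "
from cell import *
print(sign_off())"
```

```text
the job is handed in; nothing more can be done
None
```

The job is handed in, with no verdict returned: all three bottles measured in their own sockets before the tray went on, the tray measured within 1 mm of the rack's middle and looked level, the amber bottle and jar looked unmoved, and it took about 41 s of the 128 s allowed.

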